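Home the sample shuttle and hold it in its first click position

TASK

Take hold of the sample shuttle by its upright grip and slide it all the way home, until it is firmly against the tall stop block at the near end of its rail. Then draw it back to the first click position, where the hidden ball detent drops into its notch, not on to the second, and finish there still gripping it, holding the shuttle still in the notch. Leave the bottle, vial, beaker and timer that stand round it where they are.

Things in the scene. Friction and masses are not known exactly. Their poses are not given: they have to be found in the camera images.
- shuttle_rail: Fixed straight rail, 222 mm long (its y), 70 mm wide (its x): aluminium plate 12 mm thick, steel beam on it, top at 30 mm. Origin: centre of its underside, on the worktop; y runs along the rail away from the home stop, z up. Home stop: dark steel block with two rubber pads, 66 mm wide, 48 mm high, at the -y end (nearer the robot). The +y end has a low aluminium block, 32 mm high.
- carriage: The shuttle, 0.7 to 1 kg, captive on the rail: aluminium saddle 60 mm (x) by 50 mm (y), top 46 mm above the worktop, with an upright grip in its middle: ribbed black fin 14 mm thick along the rail (y), 32 mm wide across it (x), top at 105 mm. A small vial is fixed on its +x side, 50 mm from the fin, top at 87 mm. Origin: under its middle, at worktop height; axes as the rail's.
- grip (a point): Grip point: centre of the fin, 90 mm above the worktop, 15 mm below the fin's top. Pinch it from above with the fingers closing along the rail. Axes parallel to the rail's.
- travel (a joint): Place of the shuttle along the rail, m: 0 against the home stop, growing along the rail's +y to 0.112 at the far end. Starts between 0.066 and 0.095. Slides with about 2 N of drag. The centre of the first notch lies between 0.018 and 0.056, elsewhere each time and invisible; the second is 0.045 beyond the first and may be passed on the way home.
- ball_drop (a joint): Drop of the sprung ball hidden inside the shuttle, m: about 0.0006 on the plain track, about 0.004 seated in a notch. At the fingers: from 6 mm before a notch's centre the ball pulls the shuttle forward with up to about 7 N; past the centre it holds back with up to about 9 N more than the drag, then lets go and is plain again 6 mm beyond. A shuttle within 3 mm of a notch's centre is drawn into it.
- amber_bottle: Amber reagent bottle with a black cap, 46 mm across, 104 mm high, standing loose to the right of the rail's near end; origin: centre of its underside. To be left alone.
- timer: Flat pale timer, 62 x 62 x 18 mm, loose on the far right side of the rail; origin: centre of its underside. To be left alone.
- beaker: Small empty glass beaker, 53 mm across, 68 mm high, loose, beyond the far end of the rail; origin: centre of its underside. To be left alone.
- brown_vial: Brown vial with a black cap, 27 mm across, 55 mm high, loose on the left side of the rail; origin: centre of its underside. To be left alone.

How it is judged:
By the outcome, as a careful person would: the job done as asked, in the order asked, and still so for the second after the job is handed in, while the arm keeps its last pose, push and grip.
It also fails if it takes over 72 s, if anything falls off the work surface, if the arm or the gripper's body presses on something with over 40 N, if the wrist force passes 120 N, or if a joint passes its speed limit or range.

ROBOT

A 6-joint arm with a two-finger parallel gripper is mounted at the origin on a cart in front of the work surface, level with it; the furniture and walls round the work are solid. World frame = base frame: x ahead of the robot, y to its left, z up, the work surface at z = 0. Lengths are in mm, angles in rad, forces in N, time in s.
With the tool pointing down it reaches from about 325 to 775 mm from the base axis. Payload 9.3 kg.
Tool frame: the origin (TCP) lies at the very end of the fingers, on their centre line; the grasp point (between the pads) lies 19 mm behind it; z points along the fingers, y is the line along which they close (so a half turn about z gives the same grasp; the last joint's range is limited). The gripper opens to 85 mm and grips with 20 to 120 N. Pads are 22 mm wide; open, the fingers measure 114 mm over their backs; the gripper's body (76 mm by 85 mm) begins 54 mm behind the grasp point. The pads swing forward as they close: fully open they stand 13 mm farther back than shut.
Start: joints at [1.129, 0.259, 0.021, 1.334, 0, 1.418], TCP at [156.642, 527.219, 231.279] pointing down, gripper open.
Joint ranges: [-3.04, 3.04], [-0.91, 1.82], [-1.04, 1.36], [-1.92, 1.95], [-1.52, 1.45], [-3.14, 3.14]. Speed limits (rad/s): [2.22, 2.22, 2.79, 3.14, 3.14, 3.14].

INTERFACE

Orientations are given as a unit quaternion [w, x, y, z].
In Python, from station import env gives the robot as it stands. Calls block until the motion is done:
- env.move_pose(position, orientation): joint-space move of the TCP to a pose.
- env.line_to(position, vel=150, rotation=None, until_force=None): straight line of the TCP; rotation=None keeps the orientation; vel is the mean speed in mm/s. With until_force (N) it stops when the force on the tool has changed by that much, and returns True; else False.
- env.move_joints(angles): joint-space move.
- env.release() and env.grasp(effort=None): open the fingers fully, or close them until they stop; effort is the grip in N (None keeps the last).
- env.sleep(seconds).
- env.inverse_kinematics(position, orientation): joint angles nearest the present ones, or None.
- env.snapshot(name): name is "side" or "top"; returns a dict with "image" (400x640x3 uint8, red, green, blue), "z_map" (400x640 float32, mm along the optical axis (not along the pixel's ray), 0 where there is no reading), "intrinsics" (3x3 intrinsics, pixels), "dist" ([k1, k2, p1, p2, k3] as OpenCV has them; the pictures are not rectified), "extrinsics" (4x4, takes a point from camera to world coordinates). Camera axes: x right, y down, z forward; pixel columns grow to the right and rows downward; lengths in mm; the calibration is good to about 2 mm. A picture is of the moment at which its call begins.
A pose or a line that the arm cannot do raises env.PlanningError and nothing moves.
- env.hand_in(): hands the job in; it is judged then, once.
Trained networks look in the newest picture that a camera, given by its name, has taken for a name from the list of things; names that differ only in an ending like _2 or _b are one class to them, and where a whole thing is asked for, a point or a joint stands for the part that bears it (a point fixed in the world has none). Each returns a list of dicts, best first, with "score" (0 to 1); they miss things now and then, are a little off and sometimes report something else, mostly with a low value. They report only what shows in the picture. A call takes as long as a camera call.
- env.silhouettes(camera, query): "region" (400x640 bool, what is visible of it) and "box" ([left, top, right, bottom] in pixels, round what is visible of it).
- env.spot_point(camera, query): "position" ([column, row] in pixels: a listed point, or the origin of a listed thing).
Readings, each from a call of its own:
- env.get_time_s(): time.
- env.get_qpos(): joint angles.
- env.get_joint_vel(): joint speeds.
- env.get_joint_efforts(): joint torques, N m.
- env.get_tool_pos(): TCP position.
- env.get_eef_rot(): TCP orientation.
- env.get_wrist_force(): force on the tool from outside, world axes, zero at the start.
- env.get_ft_torque(): the same for the moment, N m.
- env.get_finger_gap(): opening from 0.0 (shut) to 1.0 (fully open).
- env.get_gripper_force(): force on a finger pad.
Only numpy, scipy, OpenCV 4.12 (cv2) and the standard library are available. Lean on these libraries where they do the work, as an engineer would, in place of code of your own. Each camera call takes 0.05 s, during which the arm holds its last target. There are 200 camera calls.

## Working session

There is one attempt and no reset: what is moved stays moved. The work goes in short steps, each a Python script; the robot and the scene stay as the last script left them, time stands still between calls to the robot, and variables do not carry over. Pictures are saved under pics/ and viewed, at most 10 in all, crops included, and the job is handed in when it is done.

```bash
mkdir -p pics; cat > h.py <<'E'
import numpy as np, cv2
from station import env
def ray(s,px):
    K=np.array(s["intrinsics"],float);d=np.array(s["dist"],float)
    u=cv2.undistortPoints(np.array([[px]],float),K,d)[0,0]
    return np.array([u[0],u[1],1.])
def at_z(s,px,z):
    E=np.array(s["extrinsics"]);r=E[:3,:3]@ray(s,px);o=E[:3,3]
    return o+r*(z-o[2])/r[2]
def cloud(s,mask):
    E=np.array(s["extrinsics"]);v,u=np.nonzero(mask&(s["z_map"]>0))
    K=np.array(s["intrinsics"],float);d=np.array(s["dist"],float)
    n=cv2.undistortPoints(np.stack([u,v],1).astype(float)[:,None],K,d)[:,0]
    z=s["z_map"][v,u][:,None]
    return np.hstack([n*z,z])@E[:3,:3].T+E[:3,3]
E
python3 - <<'E'
from h import *
for c in("top","side"):
    s=env.snapshot(c);cv2.imwrite(f"pics/{c}0.png",s["image"][:,:,::-1])
    print(c,np.round(s["extrinsics"],3).tolist())
    for q in("grip","carriage","shuttle_rail","amber_bottle","timer","beaker","brown_vial"):
        zz=90 if q=="grip" else 0
        p=env.spot_point(c,q)[:2]
        print(q,[(round(a["score"],2),np.round(a["position"]).tolist(),np.round(at_z(s,a["position"],zz)).tolist()) for a in p])
        m=env.silhouettes(c,q)[:1]
        for a in m:
            P=cloud(s,a["region"])
            if q in("shuttle_rail","carriage","grip"):
                P=P[(P[:,2]>5)&(P[:,2]<110)]
                r=cv2.minAreaRect(P[:,:2].astype(np.float32))
                print("  mask",round(a["score"],2),a["box"],r,np.percentile(P[:,2],[1,50,99]).round())
                H=P[P[:,2]>95]
                if len(H)>8: print("   fin",H.mean(0).round(1),cv2.minAreaRect(H[:,:2].astype(np.float32)),len(H))
print(env.get_eef_rot(),env.get_time_s())
E
```

```text
top [[0.011, -0.982, 0.187, 401.942], [-1.0, -0.011, 0.003, -356.757], [-0.001, -0.187, -0.982, 940.007], [0.0, 0.0, 0.0, 1.0]]
grip [(0.61, [332.0, 203.0], [539.0, -372.0, 90.0])]
  mask 0.97 [310.9, 181.0, 363.8, 222.4] ((557.7196044921875, -382.6094665527344), (53.01217269897461, 93.63060760498047), 33.291385650634766) [ 28.  47. 107.]
   fin [ 546.3 -369.5  104.3] ((547.0053100585938, -369.4545593261719), (14.64216423034668, 31.49689292907715), 32.71818161010742) 162
carriage [(0.81, [328.0, 205.0], [548.0, -367.0, 0.0])]
  mask 0.56 [307.9, 176.6, 366.1, 222.3] ((561.00732421875, -385.2380065917969), (55.635711669921875, 101.67355346679688), 33.196998596191406) [ 22.  47. 107.]
   fin [ 546.3 -369.5  104.3] ((547.0053100585938, -369.4545593261719), (14.64216423034668, 31.49689292907715), 32.71818161010742) 162
shuttle_rail [(0.91, [338.0, 217.0], [526.0, -386.0, 0.0])]
  mask 0.78 [293.4, 158.5, 385.7, 275.0] ((537.3055419921875, -399.1639404296875), (222.89303588867188, 108.98661804199219), 33.086849212646484) [  9.  31. 106.]
   fin [ 546.3 -369.5  104.3] ((547.0053100585938, 
[... 1230 characters left out ...]
41
shuttle_rail [(0.78, [346.0, 219.0], [532.0, -403.0, 0.0])]
  mask 0.78 [298.8, 182.8, 392.9, 236.1] ((533.5739135742188, -405.7691650390625), (224.68540954589844, 164.2339324951172), 20.703384399414062) [  6.  29. 101.]
   fin [ 540.3 -358.3  101.7] ((541.6621704101562, -362.19244384765625), (8.938064575195312, 18.458534240722656), 24.79767417907715) 28
amber_bottle [(0.63, [371.0, 204.0], [502.0, -502.0, 0.0])]
timer [(0.42, [331.0, 203.0], [602.0, -466.0, 0.0])]
beaker [(0.91, [272.0, 233.0], [660.0, -274.0, 0.0]), (0.21, [335.0, 224.0], [546.0, -371.0, 0.0])]
brown_vial [(0.58, [364.0, 237.0], [464.0, -347.0, 0.0])]
[-4.43875489e-06  1.43893416e-01  9.89593191e-01  1.54347892e-05] 1.5
```

View pics/top0.png

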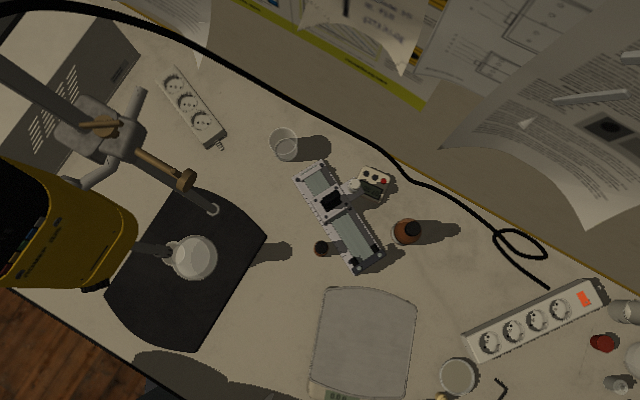

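View pics/side0.png

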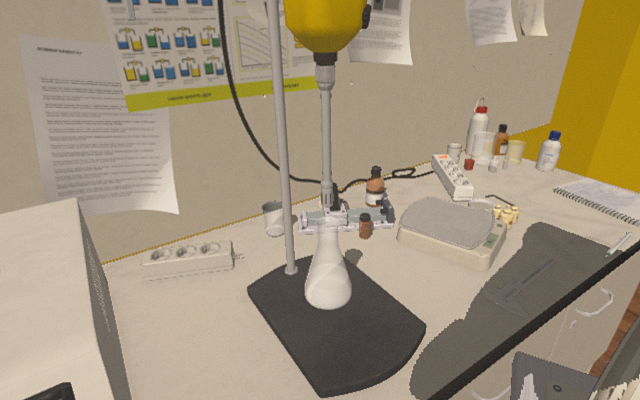

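The top view shows the rail from about (310,168) at the far end to (367,265) at the home stop. The fin is at (331,201), the bottle at (405,232), the brown vial at (321,248), the timer at (372,182) and the beaker at (284,145). The side view shows a tall stirrer and stand (rod at column ~285, yellow motor at (325,25)) between the arm's start and the rail. I'll map that before swinging over.

```bash
python3 - <<'E'
from h import *
A=[]
for c in("top","side"):
    s=env.snapshot(c);P=cloud(s,np.ones((400,640),bool));A.append(P)
    if c=="top":
        E=np.array(s["extrinsics"]);T=P
P=np.vstack(A);P=P[(P[:,2]>20)&(P[:,0]>-300)&(P[:,0]<750)&(P[:,1]<700)&(P[:,1]>-700)]
print("grid x rows, y cols from -650 step 50: min/max z (max)")
for x in range(-300,750,50):
    row=[]
    for y in range(-650,700,50):
        q=P[(P[:,0]>=x)&(P[:,0]<x+50)&(P[:,1]>=y)&(P[:,1]<y+50),2]
        row.append("%4d"%np.percentile(q,98) if len(q)>5 else "   .")
    print("%5d"%x,"".join(row))
# rail frame details
d=np.array([np.cos(np.radians(32.9)),np.sin(np.radians(32.9))]);n=np.array([d[1],-d[0]])
o=np.array([546.7,-369.5]);q=T[:,:2]-o;a=q@d;b=q@n
for lo in range(-160,100,5):
    m=(a>=lo)&(a<lo+5)&(abs(b)<30)
    if m.sum()>3: print(lo,np.percentile(T[m,2],[50,95]).round(),end=";")
print()
q0=np.array(env.get_qpos());print(q0)
for yaw in(32.9,212.9):
    th=np.radians(yaw);Y=np.array([np.cos(th),np.sin(th),0]);Z=np.array([0,0,-1]);X=np.cross(Y,Z)
    from scipy.spatial.transform import Rotation as R
    r=R.from_matrix(np.stack([X,Y,Z],1)).as_quat();w=[r[3],*r[:3]]
    for p in([546.7,-369.5,220],[546.7,-369.5,71],[475,-416,71],[280,-190,300]):
        print(yaw,np.round(w,4),p,env.inverse_kinematics(p,w))
E
```

```text
grid x rows, y cols from -650 step 50: min/max z (max)
 -300    .   .   .   .   .   .   .   .   .   .   .   .   .   .   .   .   .   .   .   .   .   .   .   .   .   .   .
 -250    .   .   .   .   .   .   .   .   .   .   .   .   .   .   .   .   .   .   .   .   .   .   .   .   .   .   .
 -200    .   .   .   .   .   .   .   .   .   .   .   .   .   .   .   .   .   .   .   .   .   .   .   .   .   .   .
 -150    .   .   .   .   .   .   .   .   .   .   .   .   .   .   .   .   .   .   .   .   .   .   .   .   .   .   .
 -100    .   .   .   .   .   .   .   .   .   .   .   .   .   .   .   .   .   .   .   .   .   .   .   .   .   .   .
  -50    .   .   .   .   .   .   .   .   .   .   .   .   .   .   .   .   .   .   .   .   .   .   .   .   .   .   .
    0    .   .   .   .   .   .   .   .   .   .   .   .   .   .   .   .   .   .   .   .   .   .   .   .   .   .   .
   50    .   .   .   .   .   .   .   .   .   .   . 190 193 182   .   .   .   .   .   .   .   .   .   .   .   .   .
  100    .   .   .   .   .   .   .   .   .   .   .   . 184 176   .   .   .   .   .   .   .   .   .   .   .   .   .
  150    .
[... 2515 characters left out ...]
6115097  1.03182598  0.          0.14451444]
32.9 [0.     0.4779 0.8784 0.    ] [280, -190, 300] [-0.84584481 -0.12236211 -0.22440961  1.46874883  0.          0.1507382 ]
212.9 [ 0.      0.8784 -0.4779  0.    ] [546.7, -369.5, 220] [-0.721385    0.45474383  0.29008205  1.40613454  0.         -2.86639465]
212.9 [ 0.      0.8784 -0.4779  0.    ] [546.7, -369.5, 71] [-0.721385    0.52212142  0.01763281  1.06630772  0.         -2.86639465]
212.9 [ 0.      0.8784 -0.4779  0.    ] [475, -416, 71] [-0.85206857  0.47781938 -0.06115097  1.03182598  0.         -2.99707822]
212.9 [ 0.      0.8784 -0.4779  0.    ] [280, -190, 300] [-0.84584481 -0.12236211 -0.22440961  1.46874883  0.         -2.99085446]
```

```bash
python3 - <<'E'
from h import *
from scipy.optimize import least_squares
w=[0,.4779,.8784,0];D=[]
for r in(350,450,550,650,740):
    for z in(60,200,350,500):
        q=env.inverse_kinematics([r*np.cos(-.6),r*np.sin(-.6),z],w)
        if q is not None: D.append([r,z,*q])
D=np.array(D)
def f(p):
    L1,L2,ph,c,h,off=p
    R=c+L1*np.sin(D[:,3])+L2*np.sin(ph+D[:,3]-D[:,4]);Z=h+L1*np.cos(D[:,3])+L2*np.cos(ph+D[:,3]-D[:,4])
    return np.r_[np.hypot(R,off)-D[:,0],Z-D[:,1]]
s=least_squares(f,[350,350,1.57,0,0,84]);print(len(D),s.x.round(3),abs(s.fun).max())
print(D[:,[0,1,3,4,5]].round(2).tolist())
s=env.snapshot("top");P=cloud(s,np.ones((400,640),bool));s=env.snapshot("side");P=np.vstack([P,cloud(s,np.ones((400,640),bool))])
m=(P[:,0]<660)&(P[:,0]>300)&(P[:,1]>-300)&(P[:,1]<0)&(P[:,2]>60);S=P[m]
print("min radius",np.percentile(np.hypot(S[:,0],S[:,1]),[.2,1]))
e=np.array([np.cos(-.721),np.sin(-.721)]);n=np.array([-e[1],e[0]])
a=S[:,:2]@e;b=S[:,:2]@n
for lo in range(300,700,40):
    for zl in range(50,700,100):
        k=(a>=lo)&(a<lo+40)&(S[:,2]>=zl)&(S[:,2]<zl+100)
        if k.sum()>4: print(lo,zl,np.percentile(b[k],2).round(),end="; ")
print()
# wall side: right of plane
W=P[(P[:,0]>300)&(P[:,2]>60)&(P[:,2]<900)&(P[:,1]<-200)]
r=W[:,:2]@e;b=W[:,:2]@n;k=abs(b-40)<100;print("wall along heading",np.percentile(r[k&(W[:,2]>150)],[0,1,5]))
E
```

```text
15 [ 584.6    399.398    1.497   -0.    -269.1     83.6  ] 4.547473508864641e-13
[[350.0, 60.0, 0.06, -0.71, 0.81], [350.0, 200.0, -0.07, -0.44, 1.21], [350.0, 350.0, -0.1, -0.08, 1.59], [450.0, 60.0, 0.21, -0.51, 0.85], [450.0, 200.0, 0.1, -0.26, 1.21], [450.0, 350.0, 0.08, 0.09, 1.59], [550.0, 60.0, 0.36, -0.28, 0.92], [550.0, 200.0, 0.27, -0.04, 1.26], [550.0, 350.0, 0.26, 0.32, 1.63], [650.0, 60.0, 0.51, -0.03, 1.03], [650.0, 200.0, 0.44, 0.22, 1.35], [650.0, 350.0, 0.45, 0.62, 1.73], [740.0, 60.0, 0.66, 0.25, 1.16], [740.0, 200.0, 0.61, 0.51, 1.47], [740.0, 350.0, 0.69, 1.06, 1.93]]
min radius [414.4251203  417.90837531]
340 350 166.0; 340 450 165.0; 380 50 170.0; 380 150 184.0; 380 250 194.0; 380 350 157.0; 380 450 153.0; 380 550 155.0; 420 50 168.0; 420 150 184.0; 420 250 194.0; 420 350 160.0; 420 450 159.0; 420 550 160.0; 420 650 169.0; 460 50 232.0; 460 150 232.0; 460 250 232.0; 460 350 231.0; 460 450 179.0; 460 550 184.0; 500 50 231.0; 500 150 231.0; 500 250 231.0; 500 350 231.0; 500 450 143.0; 500 550 206.0; 500 650 232.0; 540 450 224.0; 540 550 261.0; 580 450 279.0; 580 550 277.0; 620 50 208.0; 620 350 285.0; 620 450 285.0; 660 50 197.0; 
wall along heading [751.80288795 771.07624243 782.86687666]
```

```bash
cat >> h.py <<'E'
w=[0,.4779,.8784,0]
d=np.array([np.cos(np.radians(32.9)),np.sin(np.radians(32.9)),0])
G=np.array([546.7,-369.5,71.])
def F(k=4):
    return np.mean([env.get_wrist_force() for _ in range(k)],0)
E
python3 - <<'E'
from h import *
env.move_joints([1.129,-.235,-.235,1.5708,0,1.418]);print(env.get_time_s(),F().round(1))
env.move_joints([-.721,-.235,-.235,1.5708,0,.275]);print(env.get_time_s(),F().round(1))
env.move_pose([G[0],G[1],220],w);print(env.get_time_s(),env.get_tool_pos(),F().round(1))
t=env.line_to([G[0],G[1],150],vel=100)
s=env.snapshot("top");cv2.imwrite("pics/t1.png",cv2.resize(s["image"][120:290,230:450,::-1],None,fx=3,fy=3))
print(env.get_time_s())
E
```

```text
2.8417 [0.5 0.3 0.4]
5.075 [ 0.4 -1.2 -1. ]
6.5833 [ 546.48391609 -369.03124363  221.28565014] [-0.2  0.2  0.2]
7.4833
```

View pics/t1.png

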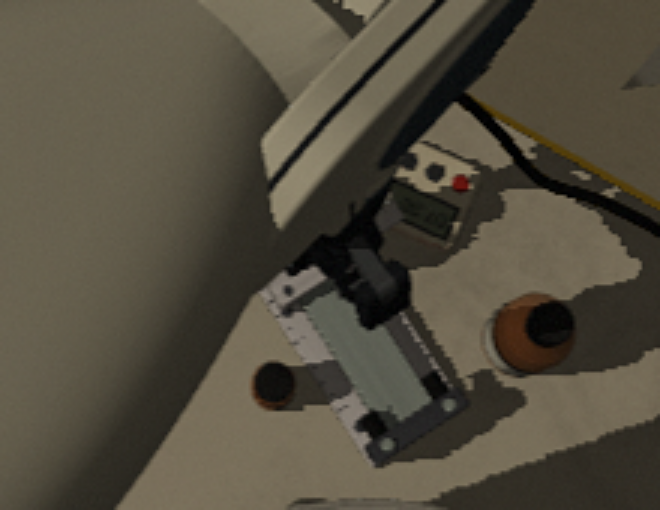

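The crop shows the open gripper over the shuttle, with its near finger at crop (380,295) and in line with the rail. The bottle (530,335), brown vial (275,385) and timer (430,190) haven't moved. I'll descend and grip.

```bash
python3 - <<'E'
from h import *
print(env.line_to(G,vel=50,until_force=12),env.get_tool_pos().round(1),F().round(1))
env.grasp(60)
env.sleep(.2)
print(env.get_finger_gap(),env.get_gripper_force(),F().round(1),env.get_time_s())
p=G
hit=env.line_to(G-60*d,vel=30,until_force=20)
print(hit,(np.array(env.get_tool_pos())-G).round(1)@d,F().round(1),env.get_finger_gap(),env.get_time_s())
E
```

```text
False [ 546.8 -369.6   71.3] [-0.   0.   0.2]
0.15343386984379415 59.58250164985657 [1.6 2.6 2.4] 10.0667
False -60.32556000736 [ 2.  -0.5  5.2] 0.15340928039547502 12.2167
```

```bash
python3 - <<'E'
from h import *
hit=env.line_to(G-100*d,vel=12,until_force=25)
x=np.array(env.get_tool_pos())-G
print(hit,x@d,x.round(2),F().round(1),F()@d,env.get_finger_gap(),env.get_time_s())
s=env.snapshot("top");cv2.imwrite("pics/t2.png",cv2.resize(s["image"][120:290,230:450,::-1],None,fx=3,fy=3))
E
```

```text
True -79.04430815906971 [-66.18 -43.22   0.19] [1.9 2.3 4.6] 2.8226725487931876 0.1539680946533425 14.1
```

View pics/t2.png

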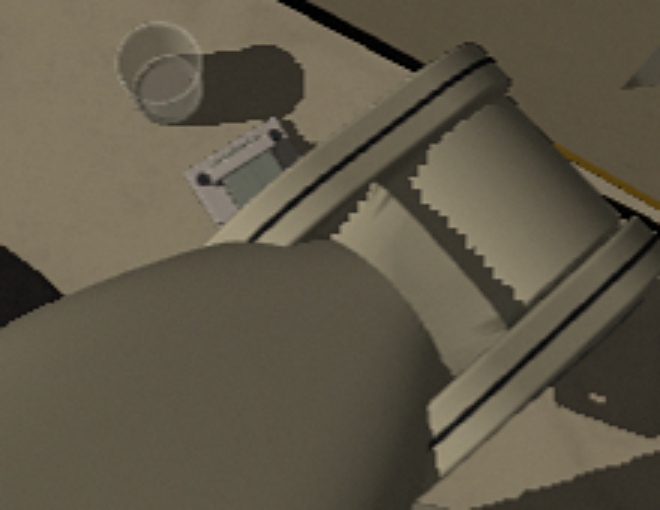

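The arm hides the gripper here. The beaker at crop (160,75) is untouched. The 25 N stop force is higher than a notch can give (about 11 N). I'll press steadily to confirm the shuttle is home.

```bash
python3 - <<'E'
from h import *
for c in np.arange(-79.5,-86,-.7):
    env.line_to(G+c*d,vel=10); f=F()
    print(round(c,1),((np.array(env.get_tool_pos())-G)@d).round(2),f.round(1),round(f@d,1),env.get_finger_gap().__round__(4))
    if f@d>22: break
env.sleep(.3);f=F();print(f@d,(np.array(env.get_tool_pos())-G)@d,env.get_time_s())
E
```

```text
-79.5 -79.08 [6.1 0.9 4.8] 5.6 0.1562
-80.2 -79.1 [9.3 3.9 4.7] 10.0 0.149
-80.9 -79.11 [12.6  5.4  3.9] 13.5 0.1574
-81.6 -79.13 [15.9  6.5  4.5] 16.9 0.1554
-82.3 -79.15 [18.8  9.4  2.8] 20.9 0.1575
-83.0 -79.17 [21.7  9.4  3.1] 23.3 0.1547
24.368357045338144 -79.14973998809852 15.9583
```

Home is confirmed: 24 N held with no movement, at -79.15 along the rail. Next I'll draw back in small steps, reading force and position.

```bash
python3 - <<'E'
from h import *
H=-79.15
env.line_to(G+(H+10)*d,vel=20);env.sleep(.2)
base=[];state=0
for c in np.arange(11,62,1.):
    env.line_to(G+(H+c)*d,vel=12);f=F()@d;x=(np.array(env.get_tool_pos())-G)@d-H
    print(c,x.round(2),round(f,1),end=" | ")
    if len(base)<4: base.append(f);b=np.mean(base);continue
    if state==0 and f-b>2.5: state=1;print("PULL",end=" ")
    if state==1 and f-b<-1.5: print("PAST");break
    if f-b<-5: print("HELD");break
print(base,env.get_time_s())
E
```

```text
11.0 10.11 -0.4 | 12.0 11.09 -0.3 | 13.0 12.09 -1.1 | 14.0 13.08 -0.6 | 15.0 14.09 -0.7 | 16.0 15.13 -0.8 | 17.0 16.08 -0.9 | 18.0 17.09 -0.5 | 19.0 18.1 -0.7 | 20.0 19.08 -0.8 | 21.0 20.07 -0.7 | 22.0 21.08 -1.5 | 23.0 22.11 -1.0 | 24.0 23.08 -1.0 | 25.0 24.09 -0.3 | 26.0 25.09 -1.3 | 27.0 26.11 -0.7 | 28.0 27.19 -0.4 | 29.0 28.38 0.7 | 30.0 29.58 0.9 | 31.0 30.92 3.1 | PULL 32.0 32.35 6.1 | 33.0 33.8 7.8 | 34.0 34.25 5.3 | 35.0 34.55 2.4 | 36.0 34.85 -1.7 | 37.0 35.17 -6.9 | PAST
[np.float64(-0.4103380930098541), np.float64(-0.31423823596552686), np.float64(-1.0774090773003777), np.float64(-0.6136932239481442)] 23.75
```

```bash
python3 - <<'E'
from h import *
H=-79.15
env.line_to(G+(H+35.3)*d,vel=8)
for i in range(4):
    env.sleep(.4);print(((np.array(env.get_tool_pos())-G)@d-H).round(2),F().round(1),round(F()@d,1),env.get_finger_gap())
print(env.get_time_s(),np.abs(env.get_joint_vel()).max(),env.get_gripper_force())
s=env.snapshot("side");cv2.imwrite("pics/s3.png",cv2.resize(s["image"][150:260,250:430,::-1],None,fx=4,fy=4))
E
```

```text
34.67 [ 2.2 -0.4  5.4] 1.7 0.15457809064120037
34.64 [ 2.2 -0.7  6.1] 1.5 0.15645276445084938
34.64 [ 1.2 -0.7  5.9] 0.6 0.15225309097224127
34.67 [ 2.1 -0.2  5.9] 1.7 0.15653551065223018
25.7083 0.0027252645017738506 61.324721574783325
```

View pics/s3.png

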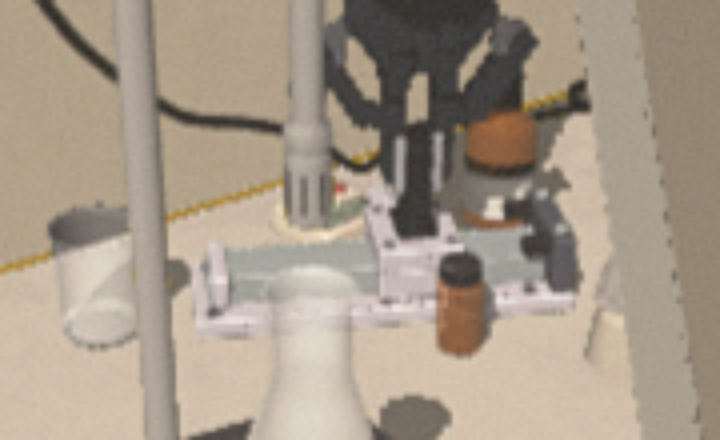

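The view shows the fin held between the fingers at crop (415,190), the shuttle partway out from the stop at (550,235), and all the loose things standing. The shuttle rests at 34.7 mm with the force nearly balanced, so it is seated in the first notch.

```bash
python3 -c "
from station import env
print(env.hand_in())"
```

```text
the job is handed in; nothing more can be done
None
```

I pressed the shuttle firmly home (24 N against the stop), drew it back to the first notch about 34.7 mm out, and handed the job in with it still gripped and held still there; the bottle, vial, beaker and timer appeared undisturbed in the pictures.

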